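Dispense the thick battery with the rocker lever

TASK

Two battery dispensers stand on the desk, one holding a thick battery and the other a thin one. With the fingertips, press down the paddle on the lever of the dispenser with the thick battery so that its gate lifts, keep it down until the battery has rolled into that dispenser's tray, then let the lever come back up so that the gate is shut. Do not touch or lift the batteries, leave the other dispenser's lever alone with the thin battery still behind its gate, and do not disturb the other things on the desk.

Things in the scene. Friction and masses are not known exactly. Their poses are not given: they have to be found in the camera images.
- dispenser_thick: Fixed dispenser holding the thick battery, base 260 x 116 x 8 mm. Origin on the desk under the chute; x axis points down the chute, from paddle to tray (about away from the robot), z up. Chute 58 mm wide inside, floor 61 mm high at x=-75 falling to 29 at x=+55; gate (two hanging steel bars), foot at x=+45. Pivot cheeks, 88 mm high, at x=-55, y=+37 and +55, carry the lever, which lies along x at y=+46.
- tray_thick (a point): Middle of the cork floor of that dispenser's open catch tray, 11 mm above the desk, at x=+98, y=0 mm in the dispenser's frame. The tray is 85 mm long (x) and 72 mm wide (y) inside, its wall tops 42 mm above the desk.
- paddle_thick (a point): Flat dark steel paddle, 40 x 44 x 8 mm, on the lever end nearest the robot, beyond the base. Point: centre of its top face, 84 mm above the desk at rest, at x=-160, y=+46 mm in the dispenser's frame; x axis along the lever to the gate, z out of its top. Free below; pressed fully it drops 41 mm, tilts 0.40 rad and shifts about 5 mm towards the pivot.
- lever_thick (a joint): Angle (rad) of that rocking lever: 0 = at rest, gate shut; grows as the paddle is pressed, end stop 0.40. Pivot 75 mm above the desk, 105 mm from the paddle's centre. A spring returns it: some 1.5 N on the paddle starts it, about 4 N holds it at the stop. The gate clears the thick battery above about 0.25 rad; the battery then rolls into the tray by itself within about a second.
- battery_thick: The thick battery: white cylinder 26 mm in diameter, 50 mm long, about 65 g, lying across its chute against the gate. Origin at its centre; y along its axis; x and z turn as it rolls.
- dispenser_thin: Fixed dispenser holding the thin battery, base 260 x 116 x 8 mm. Origin on the desk under the chute; x axis points down the chute, from paddle to tray (about away from the robot), z up. Chute 58 mm wide inside, floor 61 mm high at x=-75 falling to 29 at x=+55; gate (two hanging steel bars), foot at x=+45. Pivot cheeks, 88 mm high, at x=-55, y=+37 and +55, carry the lever, which lies along x at y=+46.
- tray_thin (a point): Middle of the cork floor of that dispenser's open catch tray, 11 mm above the desk, at x=+98, y=0 mm in the dispenser's frame. The tray is 85 mm long (x) and 72 mm wide (y) inside, its wall tops 42 mm above the desk.
- paddle_thin (a point): Flat dark steel paddle, 40 x 44 x 8 mm, on the lever end nearest the robot, beyond the base. Point: centre of its top face, 84 mm above the desk at rest, at x=-160, y=+46 mm in the dispenser's frame; x axis along the lever to the gate, z out of its top. Free below; pressed fully it drops 41 mm, tilts 0.40 rad and shifts about 5 mm towards the pivot.
- lever_thin (a joint): Angle (rad) of that rocking lever: 0 = at rest, gate shut; grows as the paddle is pressed, end stop 0.40. Pivot 75 mm above the desk, 105 mm from the paddle's centre. A spring returns it: some 1.5 N on the paddle starts it, about 4 N holds it at the stop. To be left alone.
- battery_thin: The thin battery: white cylinder 14.5 mm in diameter, 50 mm long, about 24 g, lying across its own chute against the gate of the other dispenser. Origin at its centre; y along its axis. To be left there.
- glue_stick: White and grey glue stick standing upright between the dispensers, 28 mm in diameter, 82 mm tall; origin at the centre of its foot. Leave in place.
- tape_roll: Grey roll of tape lying flat, 54 mm across, 19 mm high; origin at the centre of its underside. Leave in place.
- eraser: Dark eraser, 43 x 18 x 12 mm, lying beside one dispenser; origin at the centre of its underside. Leave in place.
- sharpener: Metal pencil sharpener, 26 x 16 x 13 mm, lying beside the other dispenser; origin at the centre of its underside. Leave in place.
- mug: White mug, 80 mm across, 90 mm tall, at the left of the desk; origin at the centre of its foot. Leave in place.
- pencil_cup: Dark round pencil cup, 72 mm across, 95 mm tall, pencils to about 180 mm, at the right of the desk; origin at the centre of its foot. Leave in place.
- stapler: Dark stapler, 38 x 130 x 50 mm, lying lengthwise between the dispensers, nearest the robot; origin at the centre of its underside. Leave in place.
Mind the look-alikes: they are no part of the job. What is shaped like the battery_thick but turquoise is not meant.

How it is judged:
On the way, in this order (a step that is already met when the one before it is completed fails the run):
1. the fingers press down the paddle of the thick battery's dispenser (value of joint lever_thick above 0.08 rad and contact force between the fingers and dispenser_thick above 0.5 N and horizontal distance between the grasp point and paddle_thick below 0.06 m), for 0.05 s.
2. the thick battery has rolled into its tray while the lever is still down (x of battery_thick in the frame of dispenser_thick between 0.055 and 0.142 m and y of battery_thick in the frame of dispenser_thick between -0.036 and 0.036 m and z of battery_thick in the frame of dispenser_thick below 0.036 m and value of joint lever_thick above 0.1 rad), for 0.05 s.
At the end, for the whole second after the job is handed in: The thick battery lies at rest (under 30 mm/s) in the tray of its own dispenser, both levers are back up with their gates shut (joint under 0.04 rad), and the thin battery is still in its chute behind its gate (x of battery_thick in the frame of dispenser_thick between 0.055 and 0.142 m and y of battery_thick in the frame of dispenser_thick between -0.036 and 0.036 m and z of battery_thick in the frame of dispenser_thick below 0.036 m and linear speed of battery_thick below 0.03 m/s and x of battery_thin in the frame of dispenser_thin between -0.07 and 0.045 m and y of battery_thin in the frame of dispenser_thin between -0.03 and 0.03 m and z of battery_thin in the frame of dispenser_thin below 0.08 m and value of joint each of lever_thick, lever_thin below 0.04 rad); the robot touches nothing.
It fails at once if a battery is touched by the robot (over 0.5 N) (contact force between any of the fingers, the arm and battery_thick above 0.5 N or contact force between any of the fingers, the arm and battery_thin above 0.5 N).
It fails at once if a battery is lifted more than 80 mm above the desk (height (world z) of any of battery_thick, battery_thin above 0.08 m).
It fails at once if the lever of the thin battery's dispenser is pressed (over 0.06 rad) (value of joint lever_thin above 0.06 rad).
It fails at once if another thing on the desk is moved more than 20 mm or tipped (distance of any of glue_stick, tape_roll, eraser, sharpener, mug, pencil_cup, stapler from where it was at the start of the episode above 0.02 m or angle between any of glue_stick, tape_roll, eraser, sharpener, mug, pencil_cup, stapler's own z axis and vertical above 0.3 rad).
It also fails if it takes over 32 s, if anything falls off the work surface, if the arm or the gripper's body presses on something with over 40 N, if the wrist force passes 120 N, or if a joint passes its speed limit or range.

ROBOT

A 6-joint arm with a two-finger parallel gripper is mounted at the origin on the work surface. World frame = base frame: x ahead of the robot, y to its left, z up, the work surface at z = 0. Lengths are in m, angles in rad, forces in N, time in s.
With the tool pointing down it reaches from about 0.3 to 0.775 m from the base axis. Payload 14.6 kg.
Tool frame: the origin (TCP) lies at the very end of the fingers, on their centre line; the grasp point (between the pads) lies 19 mm behind it; z points along the fingers, y is the direction in which the jaws open and shut (so a half turn about z gives the same grasp; the last joint's range is limited). The gripper opens to 94 mm and grips with 3 to 60 N. Pads are 16 mm wide; open, the fingers measure 119 mm over their backs; the gripper's body (75 mm by 177 mm) begins 78 mm behind the grasp point.
Start: joints at [-1.264, 0.3, 1.521, -0, 1.321, -0.067], TCP at [0.201, -0.512, 0.205] pointing down, gripper open.
Joint ranges: [-3.03, 3.03], [-0.79, 2.21], [0.23, 2.52], [-1.04, 4.18], [0, 3.07], [-2.55, 2.55]. Speed limits (rad/s): [2.22, 2.22, 2.57, 3.14, 3.14, 3.14].

INTERFACE

Orientations are given as [roll, pitch, yaw] about the fixed x, y, z axes, in that order (R = Rz(yaw) Ry(pitch) Rx(roll)).
In Python, from station import get_obs, vision, hand_in gives the robot as it stands.
- The arm moves only by the tool play_rows, never from a script. Its argument "moves" is a list of rows, each an object with "claw": the opening, from 0 (shut) to 1 (fully open); "linear": the shift along the tool's x, y, z in mm, a list of three; "turn": the turn, a rotation vector about the tool's x, y, z in rad, a list of three. In form: [{"claw": claw, "linear": [tx, ty, tz], "turn": [ax, ay, az]}, ...]. A call has 1 to 8 rows; each row is the pose to reach, as a shift and turn from the pose measured when the call began, along the tool's axes at that moment; what a row does not reach only later rows make up. A row lasts 1/8 s, in which the tool goes at most 62.5 mm and 10.7 degrees, less where a joint would pass 70% of its speed; a pose out of reach is approached as far as the arm can. A call with a gripper value outside its range is refused whole. The fingers move at their own pace and stop on an object; "force" is the grip in N (left out, the last holds). Time passes only in rows, so rows that repeat a pose let the fingers close. It gives the time, the measured TCP pose, the force and the opening at its end, in the units of the state.
- get_obs(): the state, without advancing time (a new reading comes with each control period).
- vision.camera(name): name is "side" or "top" or "wrist"; returns the picture (480x640x3 uint8, blue, green, red); there is no depth.
- vision.camera_info(name): a dict with "camera_matrix" (3x3 intrinsics, pixels), "k1" (the pictures are not rectified: a ray, as slopes to the right and down, at radius r is drawn at 1 + k1 r^2 times it, then the intrinsics apply), "rvec" (rotation vector, rad) and "tvec" (3), from world to camera coordinates, as OpenCV has them; the wrist camera has in their place "mount" (4x4, takes a point from camera to tool coordinates, whose origin is the TCP and whose axes are the flange's). Camera axes: x right, y down, z forward; pixel columns grow to the right and rows downward; lengths in m; the calibration is good to about 2 mm. A picture is of the moment at which its call begins: read the wrist's pose just before it. camera_info takes no time and is no camera call.
- hand_in(): hands the job in, once; it reports no verdict.
The state is a dict: "time_s": time; "qpos": joint angles; "joint_vel": joint speeds; "tau": joint torques, N m; "ee_pos": TCP position; "eef_rot": TCP orientation; "force": force on the tool from outside, world axes, zero at the start; "moment": the same for the moment, N m; "grip_width": finger opening in m.
Only numpy, scipy, OpenCV 4.12 (cv2) and the standard library are available. Lean on these libraries where they do the work, as an engineer would, in place of code of your own. Each camera call takes 0.05 s, during which the arm holds its last target.

## Working session

There is one attempt and no reset: what is moved stays moved. The work goes in short steps, Python scripts to look and compute and a tool call to move; the robot and the scene stay as the last step left them, time stands still between calls to the robot, and variables do not carry over. Pictures are saved under pics/ and viewed, and the job is handed in when it is done.

Besides the shell and the picture viewer there is one more tool, called in YAML: its name, and indented under it one key for each argument. play_rows: Moves the arm, as the interface text tells. Its arguments: {"type":"object","properties":{"moves":{"type":"array","items":{"type":"object","properties":{"claw":{"type":"number"},"linear":{"type":"array","items":{"type":"number"}},"turn":{"type":"array","items":{"type":"number"}}}}},"force":{"type":"number"}},"required":["moves"]}

```bash
mkdir -p pics; python3 - <<'E'
from station import get_obs, vision
import cv2
o=get_obs();print({k:o[k] for k in('time_s','ee_pos','eef_rot','grip_width','force')})
for n in('top','side'):
    cv2.imwrite(f'pics/{n}0.png',vision.camera(n)); print(n,vision.camera_info(n))
E
```

```text
{'time_s': 0.0, 'ee_pos': array([ 0.20077029, -0.5117658 ,  0.20489398]), 'eef_rot': array([-3.14045571e+00, -9.50589189e-05,  3.73826577e-01]), 'grip_width': 0.09383404847523616, 'force': array([-0.25047205,  0.01348452, -1.0741989 ])}
top {'camera_matrix': array([[458.28565853,   0.        , 322.25521554],
       [  0.        , 458.28565853, 232.77330753],
       [  0.        ,   0.        ,   1.        ]]), 'k1': -0.004607215688422129, 'rvec': array([ 2.17975618, -2.21492789,  0.02853501]), 'tvec': array([0.00268398, 0.57241071, 1.19191367])}
side {'camera_matrix': array([[597.59754693,   0.        , 318.09592179],
       [  0.        , 597.59754693, 235.51847581],
       [  0.        ,   0.        ,   1.        ]]), 'k1': -0.08296843401605092, 'rvec': array([ 2.0894378 , -0.14630298,  0.10958333]), 'tvec': array([-0.56547091,  0.11530217,  1.49307862])}
```

View pics/top0.png

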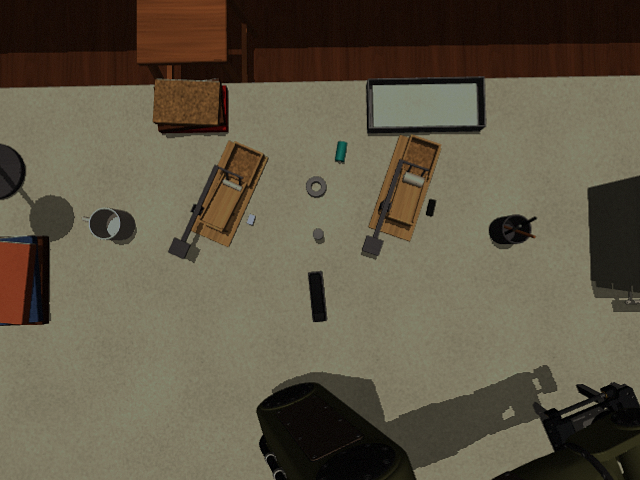

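View pics/side0.png

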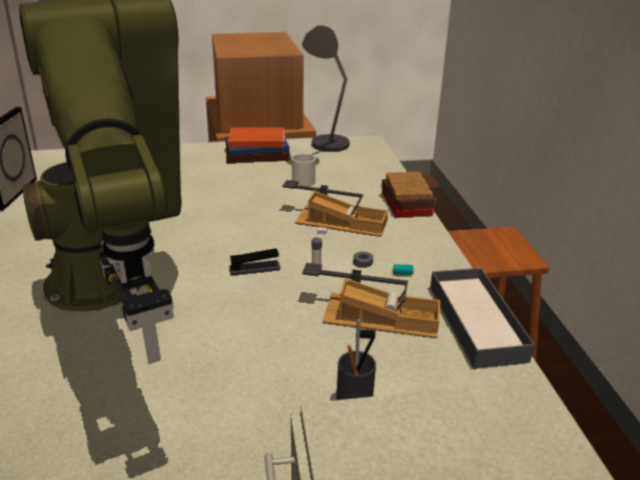

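The top view shows two candidates: white batteries at about (233,183) on the left and (413,180) on the right. The turquoise cylinder at (341,152) is the decoy. Next I'll enlarge both batteries and measure them.

```bash
cat > h.py <<'E'
import numpy as np,cv2
from station import vision
def ray(n,px,z):
    i=vision.camera_info(n);K=i['camera_matrix'];k=i['k1']
    d=cv2.undistortPoints(np.array([[px]],float),K,np.array([k,0,0,0.]))[0,0]
    R=cv2.Rodrigues(i['rvec'])[0];c=-R.T@i['tvec'];v=R.T@np.array([*d,1])
    return c+v*(z-c[2])/v[2]
def proj(n,P):
    i=vision.camera_info(n)
    return cv2.projectPoints(np.array(P,float).reshape(-1,3),i['rvec'],i['tvec'],i['camera_matrix'],np.array([i['k1'],0,0,0.]))[0][:,0]
E
python3 - <<'E'
import cv2,numpy as np
from h import *
im=cv2.imread('pics/top0.png')
a=cv2.resize(im[130:270,160:280],None,fx=3.3,fy=3.3,interpolation=2);b=cv2.resize(im[130:270,350:470],None,fx=3.3,fy=3.3,interpolation=2)
cv2.imwrite('pics/crop.png',np.hstack([a,b]))
hsv=cv2.cvtColor(im,cv2.COLOR_BGR2HSV)
for nm,(x0,y0,x1,y1) in {'L':(165,130,275,265),'R':(355,130,425,265)}.items():
    s=hsv[y0:y1,x0:x1]
    # battery
    m=((s[...,1]<40)&(s[...,2]>140)).astype(np.uint8)
    for c in cv2.findContours(m,0,1)[0]:
        if cv2.contourArea(c)>25: 
            (cx,cy),wh,an=cv2.minAreaRect(c); print(nm,'white',cx+x0,cy+y0,wh,an,ray('top',(cx+x0,cy+y0),.05))
    # paddle: dark, low-sat; open to remove the arm
    m=((s[...,2]<85)&(s[...,1]<90)).astype(np.uint8)
    m2=cv2.morphologyEx(m,2,np.ones((9,9),np.uint8))
    for c in cv2.findContours(m2,0,1)[0]:
        (cx,cy),wh,an=cv2.minAreaRect(c);p=ray('top',(cx+x0,cy+y0),.084);print(nm,'pad',cx+x0,cy+y0,wh,an,p,np.hypot(*p[:2]))
    # base: wood colour
    m=((s[...,1]>110)&(s[...,0]<25)&(s[...,2]>60)).astype(np.uint8)
    c=np.vstack([c for c in cv2.findContours(m,0,1)[0] if cv2.contourArea(c)>30]); r=cv2.minAreaRect(c)
    bp=cv2.boxPoints(r)+[x0,y0]; print(nm,'base',r[1],[ray('top',q,.008)[:2].round(3) for q in bp])
E
```

```text
L white 250.35001373291016 218.95000457763672 (4.427187919616699, 8.538147926330566) 18.43494987487793 [0.60909198 0.17555601 0.05      ]
L pad 184.0 249.0 (18.0, 26.0) 90.0 [0.53510018 0.33479631 0.084     ] 0.6312058033956306
L base (43.343360900878906, 99.92154693603516) [array([0.587, 0.347]), array([0.828, 0.237]), array([0.779, 0.133]), array([0.539, 0.243])]
R pad 371.5 246.5 (19.0, 17.0) 90.0 [ 0.53394065 -0.12775972  0.084     ] 0.5490128998818482
R pad 418.5 132.0 (4.0, 11.0) 90.0 [ 0.8157241  -0.24976145  0.084     ] 0.8531040929865381
R pad 397.0 132.0 (4.0, 8.0) 90.0 [ 0.81669934 -0.19655694  0.084     ] 0.8400193091204226
R pad 379.5 132.5 (5.0, 23.0) 90.0 [ 0.8162459  -0.15319193  0.084     ] 0.83049692141721
R base (43.99372100830078, 102.29810333251953) [array([ 0.586, -0.126]), array([ 0.841, -0.218]), array([ 0.801, -0.327]), array([ 0.547, -0.234])]
```

View pics/crop.png

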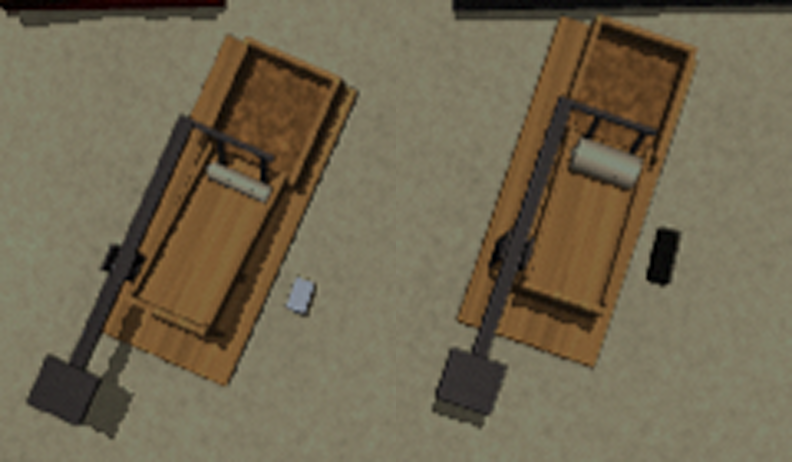

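The enlarged crop settles it. The right-hand battery, about 20 px long and clearly fat, is the thick one, and the left-hand one is thin. So the target paddle is the one near (372,245). I'll refine its position and cross-check it in the side view.

```bash
python3 - <<'E'
import cv2,numpy as np
from h import *
im=cv2.imread('pics/top0.png'); 
s=cv2.resize(im[225:265,350:400],None,fx=12,fy=12,interpolation=cv2.INTER_NEAREST)
si=cv2.imread('pics/side0.png')
g=cv2.cvtColor(im,cv2.COLOR_BGR2HSV)
m=(im.max(2)<80).astype(np.uint8); z=np.zeros_like(m); z[230:265,355:395]=m[230:265,355:395]
m=cv2.morphologyEx(z,2,np.ones((6,6),np.uint8))
for c in cv2.findContours(m,0,1)[0]:
    r=cv2.minAreaRect(c);print(r,ray('top',r[0],.084)); 
    print([ray('top',q,.084)[:2].round(3) for q in cv2.boxPoints(r)])
P=ray('top',(372.8,245.2),.084);print(P,proj('side',P),proj('top',P))
u=proj('side',P)[0]
c=si[240:310,280:350].copy()
c=cv2.resize(c,None,fx=7,fy=7,interpolation=cv2.INTER_NEAREST)
cv2.circle(c,tuple(int(v) for v in (u-[280,240]+.5)*7),4,(0,0,255),-1)
cv2.circle(s,(int(23.3*12),int(20.7*12)),4,(0,0,255),-1)
c=c[:480,:]
cv2.imwrite('pics/pad.png',np.hstack([cv2.resize(s,(400,320)),cv2.resize(c,(400,320))]))
E
```

```text
((372.5, 248.0), (20.0, 19.0), 90.0) [ 0.53021745 -0.13014179  0.084     ]
[array([ 0.555, -0.107]), array([ 0.554, -0.154]), array([ 0.505, -0.153]), array([ 0.506, -0.106])]
[ 0.53708349 -0.13101455  0.084     ] [[312.42541286 267.46108172]] [[372.8 245.2]]
```

View pics/pad.png

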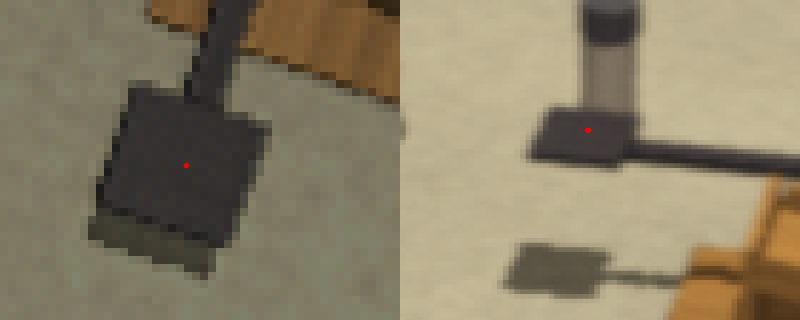

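The top and side views agree: the paddle centre is at (0.537, -0.131, 0.084), 0.55 m from the base, which is within reach. Next I'll work out the shift in tool axes.

```bash
cat > d.py <<'E'
import numpy as np,sys
from station import get_obs
from scipy.spatial.transform import Rotation as R
o=get_obs();r=R.from_euler('xyz',o['eef_rot'])
t=np.array([float(v) for v in sys.argv[1:4]])
print('t',o['time_s'],'pos',o['ee_pos'],'rot',o['eef_rot'],'F',o['force'],'w',o['grip_width'])
print('lin mm',r.inv().apply(t-o['ee_pos'])*1000)
print('turn',(r.inv()*R.from_euler('xyz',[np.pi,0,-.346])).as_rotvec())
E
python3 d.py 0.536 -0.131 0.14
```

```text
t 0.1 pos [ 0.20075938 -0.51180469  0.20493959] rot [-3.14055917e+00 -7.87261536e-05  3.73798931e-01] F [-0.26004238 -1.0976471  -1.25222339] w 0.09366548001409179
lin mm [ 451.13870218 -232.02698215   65.21493802]
turn [-1.01680800e-03  2.96653810e-04  7.19798906e-01]
```

play_rows:
  moves:
    - {"claw": 0,"linear": [50,-26,7],"turn": [0,0,0.09]}
    - {"claw": 0,"linear": [100,-52,14],"turn": [0,0,0.18]}
    - {"claw": 0,"linear": [150,-77,22],"turn": [0,0,0.27]}
    - {"claw": 0,"linear": [200,-103,29],"turn": [0,0,0.36]}
    - {"claw": 0,"linear": [250,-129,36],"turn": [0,0,0.45]}
    - {"claw": 0,"linear": [300,-155,43],"turn": [0,0,0.54]}
    - {"claw": 0,"linear": [350,-180,50],"turn": [0,0,0.63]}
    - {"claw": 0,"linear": [400,-206,58],"turn": [0,0,0.72]}
  force: 20

```text
time_s: 1.1
ee_pos: [0.4989, -0.1723, 0.1469]
eef_rot: [-3.141, 0.001, -0.349]
force: [0.3, 0.6, 0.5]
grip_width: 0.0175
```

```bash
python3 d.py 0.536 -0.131 0.12
```

```text
t 1.1 pos [ 0.49885516 -0.17232971  0.14686536] rot [-3.14079888e+00  7.33305677e-04 -3.49209286e-01] F [0.33548436 0.59025091 0.46223952] w 0.017532508257764822
lin mm [ 20.78143627 -51.5231542   26.89103812]
turn [-0.00079495  0.00073203 -0.00320958]
```

play_rows:
  moves:
    - {"claw": 0,"linear": [10,-26,13],"turn": [0,0,0]}
    - {"claw": 0,"linear": [21,-52,27],"turn": [0,0,0]}
    - {"claw": 0,"linear": [21,-52,27],"turn": [0,0,0]}

```text
time_s: 1.48
ee_pos: [0.5364, -0.1293, 0.1185]
eef_rot: [-3.141, 0.003, -0.347]
force: [-0.9, -0.4, 0.4]
grip_width: 0.0008
```

```bash
python3 d.py 0.536 -0.131 0.084; python3 - <<'E'
from station import vision
import cv2,numpy as np
a=vision.camera('top')[190:310,310:450];b=vision.camera('side')[190:310,250:390]
cv2.imwrite('pics/abv.png',np.hstack([cv2.resize(x,(400,343),interpolation=2) for x in(a,b)]))
E
```

```text
t 1.475 pos [ 0.53638758 -0.12931612  0.11853186] rot [-3.1408675   0.00317591 -0.34709677] F [-0.91440811 -0.42262692  0.44971195] w 0.0008081364833182099
lin mm [ 0.31800647  1.74034381 34.52976923]
turn [-0.00072689  0.00317552 -0.00109792]
```

View pics/abv.png

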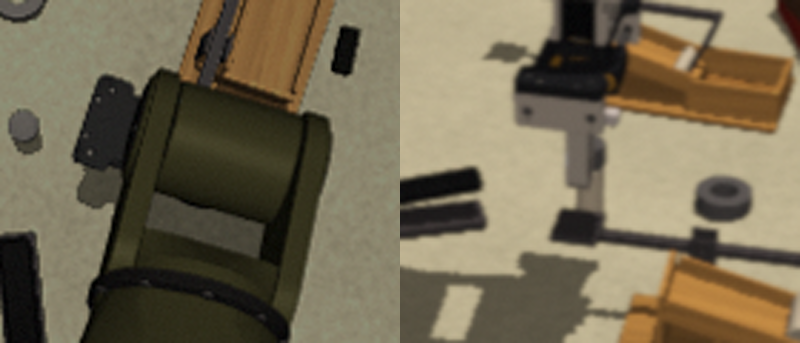

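The side view shows the closed fingertips above the thick dispenser's paddle, with the gripper body well clear of everything. I'll press about 35 mm beyond contact and hold.

play_rows:
  moves:
    - {"claw": 0,"linear": [0,1,18],"turn": [0,0,0]}
    - {"claw": 0,"linear": [0,2,32],"turn": [0,0,0]}
    - {"claw": 0,"linear": [0,2,41],"turn": [0,0,0]}
    - {"claw": 0,"linear": [1,2,50],"turn": [0,0,0]}
    - {"claw": 0,"linear": [1,2,59],"turn": [0,0,0]}
    - {"claw": 0,"linear": [2,2,69],"turn": [0,0,0]}
    - {"claw": 0,"linear": [2,2,69],"turn": [0,0,0]}
    - {"claw": 0,"linear": [2,2,69],"turn": [0,0,0]}

```text
time_s: 2.58
ee_pos: [0.5371, -0.1333, 0.051]
eef_rot: [-3.141, 0.002, -0.349]
force: [-1.9, 0.3, 2.9]
grip_width: 0.0007
```

play_rows:
  moves:
    - {"claw": 0,"linear": [0,0,0],"turn": [0,0,0]}
    - {"claw": 0,"linear": [0,0,0],"turn": [0,0,0]}
    - {"claw": 0,"linear": [0,0,0],"turn": [0,0,0]}
    - {"claw": 0,"linear": [0,0,0],"turn": [0,0,0]}
    - {"claw": 0,"linear": [0,0,0],"turn": [0,0,0]}
    - {"claw": 0,"linear": [0,0,0],"turn": [0,0,0]}
    - {"claw": 0,"linear": [0,0,0],"turn": [0,0,0]}
    - {"claw": 0,"linear": [0,0,0],"turn": [0,0,0]}

```text
time_s: 3.58
ee_pos: [0.5371, -0.1333, 0.0509]
eef_rot: [-3.141, 0.002, -0.349]
force: [-1.2, -0.4, 2.8]
grip_width: 0.0006
```

```bash
python3 d.py 0.536 -0.131 0.13; python3 - <<'E'
from station import vision
import cv2,numpy as np
a=vision.camera('top')[120:260,340:480];b=vision.camera('side')[230:370,300:440]
cv2.imwrite('pics/press.png',np.hstack([cv2.resize(x,(400,400),interpolation=2) for x in(a,b)]))
E
```

```text
t 3.575 pos [ 0.53708751 -0.13325441  0.05094082] rot [-3.14090555e+00  1.66167766e-03 -3.48834615e-01] F [-1.16262897 -0.43809687  2.7728743 ] w 0.0005591532848048165
lin mm [ -1.92394228  -1.80123703 -79.05487799]
turn [-0.00068946  0.0016607  -0.00283518]
```

View pics/press.png

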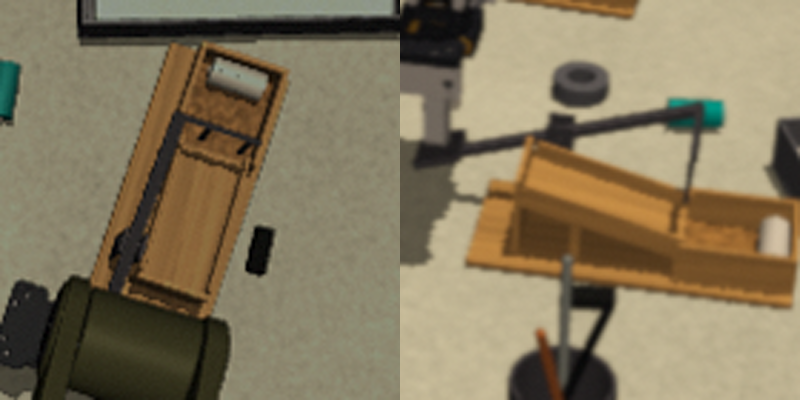

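The battery has rolled to the far end of the tray while the lever is still down. It shows at crop position (238,78), which is about (423,147) in the full top picture. Now I'll release slowly.

play_rows:
  moves:
    - {"claw": 0,"linear": [-1,0,-8],"turn": [0,0,0]}
    - {"claw": 0,"linear": [-1,0,-16],"turn": [0,0,0]}
    - {"claw": 0,"linear": [-2,0,-24],"turn": [0,0,0]}
    - {"claw": 0,"linear": [-2,0,-32],"turn": [0,0,0]}
    - {"claw": 0,"linear": [-2,0,-42],"turn": [0,0,0]}
    - {"claw": 0,"linear": [-2,0,-65],"turn": [0,0,0]}
    - {"claw": 0,"linear": [-2,0,-100],"turn": [0,0,0]}
    - {"claw": 0,"linear": [-2,0,-130],"turn": [0,0,0]}

```text
time_s: 4.68
ee_pos: [0.5353, -0.1327, 0.1825]
eef_rot: [-3.141, 0.001, -0.349]
force: [-0.3, -0.7, -0.6]
grip_width: 0.0001
```

play_rows:
  moves:
    - {"claw": 0,"linear": [-30,0,0],"turn": [0,0,0]}
    - {"claw": 0,"linear": [-70,0,0],"turn": [0,0,0]}
    - {"claw": 0,"linear": [-110,0,0],"turn": [0,0,0]}
    - {"claw": 0,"linear": [-120,0,0],"turn": [0,0,0]}
    - {"claw": 0,"linear": [-120,0,0],"turn": [0,0,0]}
    - {"claw": 0,"linear": [-120,0,0],"turn": [0,0,0]}

```text
time_s: 5.42
ee_pos: [0.4233, -0.092, 0.1828]
eef_rot: [-3.141, 0.001, -0.349]
force: [1.1, 0.4, -0.7]
grip_width: 0.0008
```

```bash
python3 d.py 0.536 -0.131 0.13; python3 - <<'E'
from station import vision
from h import *
t=vision.camera('top');s=vision.camera('side');cv2.imwrite('pics/top1.png',t)
im=t.copy();m=((im.min(2)>130)&(im.max(2)-im.min(2)<40)).astype(np.uint8);z=m*0;z[135:165,405:440]=m[135:165,405:440]
for c in cv2.findContours(z,0,1)[0]:
    if cv2.contourArea(c)>20:
        q=cv2.minAreaRect(c);p=ray('top',q[0],.024);d=p[:2]-[.672,-.229];c_,s_=np.cos(-.346),np.sin(-.346)
        print(q,p,'disp frame',c_*d[0]+s_*d[1],-s_*d[0]+c_*d[1])
print('batt z=.05 thin etc ok')
a=t[130:270,160:440];b=s[160:340,260:450]
cv2.imwrite('pics/end.png',np.hstack([cv2.resize(a,(480,240),interpolation=2),cv2.resize(b,(253,240),interpolation=2)]))
E
```

```text
t 5.425 pos [ 0.4232837  -0.09200224  0.18277457] rot [-3.14093811e+00  1.16627902e-03 -3.48940149e-01] F [ 1.1099406   0.38043115 -0.72554466] w 0.00075964580834184
lin mm [119.31839879  -1.85589148  52.63666991]
turn [-0.00065626  0.00116532 -0.00294053]
batt z=.05 thin etc ok
```

View pics/end.png

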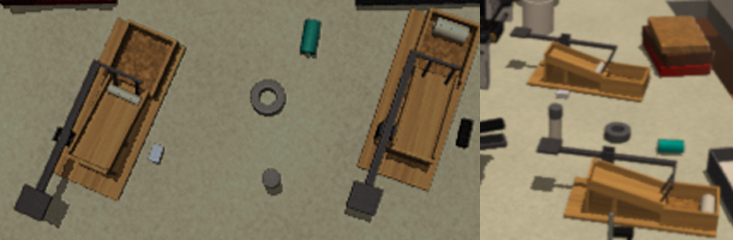

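View pics/top1.png

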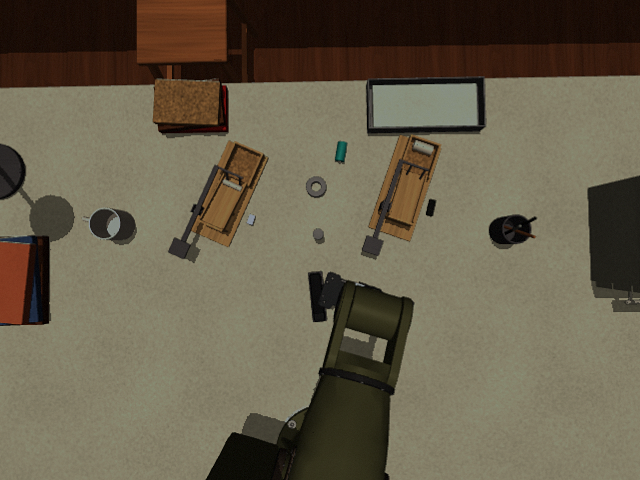

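The battery colour mask found nothing because its threshold was too bright. I'll redo that check, compare the scene with the first picture, and confirm the battery is still.

```bash
python3 - <<'E'
from station import vision
from h import *
t0=cv2.imread('pics/top0.png');t1=cv2.imread('pics/top1.png');t=vision.camera('top')
m=((t.max(2).astype(int)-t.min(2)<45)&(t.max(2)>95)).astype(np.uint8);z=m*0;z[138:158,411:436]=m[138:158,411:436]
for c in cv2.findContours(z,0,1)[0]:
    if cv2.contourArea(c)>20:
        q=cv2.minAreaRect(c);p=ray('top',q[0],.03);d=p[:2]-[.672,-.229];c_,s_=np.cos(.346),np.sin(-.346)
        print(q,p,'disp frame',c_*d[0]+s_*d[1],-s_*d[0]+c_*d[1])
for n,(x0,y0,x1,y1) in dict(paddleT=(355,230,392,265),paddle_thin=(165,230,205,265),thin=(215,170,250,195),mug=(80,200,140,245),cup=(485,210,540,250),glue=(308,225,330,245),tape=(303,174,330,200),eras=(424,195,440,218),shar=(244,212,258,226),stap_lo=(305,268,318,325),battT=(405,135,440,165)).items():
    print(n,'vs start',cv2.absdiff(t,t0)[y0:y1,x0:x1].mean().round(1),'vs prev',cv2.absdiff(t,t1)[y0:y1,x0:x1].mean().round(1))
E
```

```text
((423.60003662109375, 146.6999969482422), (19.28989028930664, 7.905693531036377), 18.43494987487793) [ 0.79078719 -0.27307505  0.03      ] disp frame 0.12669498165050927 -0.001177823512807069
paddleT vs start 4.4 vs prev 1.3
paddle_thin vs start 4.1 vs prev 1.3
thin vs start 3.6 vs prev 1.4
mug vs start 4.2 vs prev 1.4
cup vs start 3.8 vs prev 1.7
glue vs start 4.7 vs prev 1.3
tape vs start 4.7 vs prev 1.3
eras vs start 4.2 vs prev 1.5
shar vs start 5.2 vs prev 1.2
stap_lo vs start 3.8 vs prev 1.7
battT vs start 15.2 vs prev 1.4
```

The battery is at x=+0.127, y=-0.001 in the dispenser frame, inside the tray and not moving. Everything else is unchanged, so I'm handing in.

```bash
python3 -c "
from station import hand_in
print(hand_in())"
```

```text
the job is handed in; nothing more can be done
None
```

The job is handed in. I pressed the right-hand dispenser's paddle, the one with the thick battery, about 33 mm down with closed fingertips. I held it for over a second until the battery had rolled into the tray, then released it slowly and moved the arm clear. `hand_in()` gave no verdict.

- **Thick battery:** the last pictures put it at about x=+127, y=-1 mm in the dispenser's frame, inside the tray and not moving.
- **Levers and thin battery:** both paddles look the same as at the start, so the levers are back up. The thin battery is still behind its gate.
- **Other things on the desk:** the mug, pencil cup, glue stick, tape roll, eraser and sharpener are unchanged. For the stapler I could only compare the visible left part, because the arm hid the rest.
- **Failed check:** my first search for the battery in the tray found nothing because the brightness threshold was too high. With a lower threshold it was found.

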